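# Hang the carrier on the drip stand and raise the stand

## Task

Hang the small steel basket by its arched handle on the hook of the lowered telescopic drip stand and let go of it. Then grip the stand's head across its side catch so that the catch is pressed in, draw the stand straight up past its first stop to its second stop (fully out), and finish while still holding it there, catch squeezed, with the basket hanging free and still. Leave everything else on the worktop where it is.

Things in the scene. Friction and masses are not known exactly. Their poses are not given: they have to be found in the camera images.
- stand: telescopic drip stand fixed to the worktop: round dark foot 136 mm across (18 mm high at its middle), aluminium outer tube 32 mm across, then a sleeve and a thin steel mast that slide vertically. Origin: centre of the foot's underside. z up; the hook points along the stand's -x; the catch is on its +y side. The stand carries the sleeve, mast, hook and catch.
- hook_seat (a point): top of the hook's level steel bar (8 mm thick), 75 mm from the stand's axis, 154 mm above the worktop when lowered; rises with the mast; axes as the stand's. The bar is level to 104 mm out, then turns up to a tip 116 mm out, 18 mm above the bar's top. Bring the arch over the tip from outside, along the stand's +x, then lower it. Below is only the foot.
- mast_grip (a point): centre of the grip head on top of the mast: black block 42 mm (stand x) by 32 mm (stand y) by 40 mm high, 206 mm above the worktop when lowered (top at 226 mm); rises with the mast. Grip it from above with the fingers closing along the stand's y, so that one finger pushes the catch in.
- catch_face (a point): centre of the catch's outer face: a grey push plate 26 mm by 26 mm on the +y side of the grip head, standing 6 mm out of it (head and plate together 38 mm across, 32.5 mm pressed). Same height as the head's centre.
- catch (a joint): travel of the catch: 0 out (locks the mast down), 0.0055 m fully pressed (towards the stand's -y, about 6 N, springs back). A steel tongue below it lets go of its keeper on the outer tube from 0.0035 m.
- mast (a joint): how far the mast is out of the sleeve: 0 lowered, 0.055 m at its stop (the first stop of the stand; it moves first, being the easier).
- sleeve (a joint): how far the sleeve is out of the outer tube: 0 lowered, 0.055 m at its stop (the second stop, reached when both are out, 110 mm in all). The pull takes about 6 N at first, 11 N later, basket included. Nothing locks the stand when it is up: let go, it sinks.
- basket: loose open steel basket, 76 mm (x) by 88 mm (y) by 55 mm high, 0.15 to 0.3 kg, with a rigid arched handle of 7 mm wire in its y-z plane and a wooden knob on top; 157 mm high in all. Origin: centre of its underside, z up. Stands on the worktop at the start.
- basket_bar (a point): middle of the arch's level top bar, which runs along the basket's y for 56 mm, centre 115 mm above the basket's underside, wire 7 mm thick. The hook goes through the arch along the basket's x; the gap under the bar down to the basket's rim is 56 mm high, 77 mm wide.
- basket_knob (a point): middle of the turned wooden knob, 142 mm above the basket's underside and 27 mm above the bar: a cylinder 25 mm across and 22 mm high (131 to 153 mm) on a thinner neck. Grip it here from above, at any yaw.
- bowl: white cereal bowl, 100 mm across, 42 mm high; loose bystander, leave alone. Origin: centre of its underside.
- jar: glass jar with steel lid, 48 mm across, 85 mm high; loose bystander, leave alone. Origin: centre of its underside.
- mug: white mug, 76 mm across, 88 mm high; loose bystander, leave alone. Origin: centre of its underside.
- pot: plain steel utensil cup without handle, 90 mm across, 100 mm high; loose bystander, leave alone. Origin: centre of its underside.
- soap: clear washing-up bottle with white cap, 60 mm across, 190 mm high; loose bystander, leave alone. Origin: centre of its underside.
- brush: dish brush lying flat; loose bystander, leave alone. Origin: on its length, at its underside.
- tin: food can, 72 mm across, 100 mm high; loose bystander, leave alone. Origin: centre of its underside.
There are look-alikes about, which are no part of the job. What is shaped like the basket but blue is not meant. Leave any purple look-alike of the stand alone.

How it is judged:
By the outcome, as a careful person would: the job done as asked, in the order asked, and still so for the second after the job is handed in, while the arm keeps its last pose, push and grip.
It also fails if it takes over 64 s, if anything falls off the work surface, if the arm or the gripper's body presses on something with over 40 N, if the wrist force passes 120 N, or if a joint passes its speed limit or range.

## Robot

A 7-joint arm with a two-finger parallel gripper is mounted at the origin on the work surface. World frame = base frame: x ahead of the robot, y to its left, z up, the work surface at z = 0. Lengths are in m, angles in rad, forces in N, time in s.
With the tool pointing down it reaches from about 0.35 to 0.9 m from the base axis. Payload 8.1 kg.
Tool frame: the origin (TCP) lies at the very end of the fingers, on their centre line; the grasp point (between the pads) lies 19 mm behind it; z points along the fingers, y is the line along which they close (so a half turn about z gives the same grasp; the last joint's range is limited). The gripper opens to 85 mm and grips with 20 to 120 N. Pads are 22 mm wide; open, the fingers measure 114 mm over their backs; the gripper's body (76 mm by 85 mm) begins 54 mm behind the grasp point. The pads swing forward as they close: fully open they stand 13 mm farther back than shut.
Start: joints at [1.209, 0.434, 0.025, 1.573, -0.012, 1.134, -0.075], TCP at [0.16, -0.604, 0.231] pointing down, gripper open.
Joint ranges: [-2.62, 2.62], [-0.44, 2.09], [-1.27, 1.32], [0.08, 2.57], [-1.32, 4.46], [0.12, 2], [-2.74, 2.74]. Speed limits (rad/s): [2.22, 2.22, 3.01, 3.01, 3.14, 3.14, 3.14].

## Interface

Orientations are given as [roll, pitch, yaw] about the fixed x, y, z axes, in that order (R = Rz(yaw) Ry(pitch) Rx(roll)).
In Python, from station import manip, camera, camera_info, job, spot_in, trace gives the robot as it stands.
- The arm moves only by the tool servo_tool, never from a script. Its argument "targets" is a list of rows, each an object of numbers: "tx", "ty", "tz": the shift along the tool's x, y, z normalised to -1 to 1, where 1 is 80 mm; "wx", "wy", "wz": the turn, a rotation vector about the tool's x, y, z normalised to -1 to 1, where 1 is 60 degrees; "claw": the closure, from 0 (fully open) to 1 (shut). In form: [{"tx": .., "ty": .., "tz": .., "wx": .., "wy": .., "wz": .., "claw": ..}, ...]. A call has 1 to 20 rows; each row shifts and turns the commanded pose from where the row before left it, along the tool's axes as they then stand; what a row does not reach is not made up. A row lasts 1/10 s, in which the tool goes at most 50 mm and 8.59 degrees, less where a joint would pass 70% of its speed; a pose out of reach is approached as far as the arm can. A call with a number of a shift or a turn outside -1 to 1 is refused whole. A call with a gripper value outside its range is refused whole. The fingers move at their own pace and stop on an object; "squeeze" is the grip in N (left out, the last holds). Time passes only in rows, so rows that do not move let the fingers close. It gives the time, the measured TCP pose, the force, the opening and the grip force at its end, in the units of the state.
- manip.state(): the state, without advancing time (a new reading comes with each control period).
- camera(name): name is "scene" or "top" or "wrist"; returns (picture, depth): 400x640x3 uint8, red, green, blue; 400x640 float32, m along the optical axis (not along the pixel's ray), 0 where there is no reading.
- camera_info(name): a dict with "intrinsics" (3x3 intrinsics, pixels), "dist_coeffs" ([k1, k2, p1, p2, k3] as OpenCV has them; the pictures are not rectified), "extrinsics" (4x4, takes a point from camera to world coordinates). Camera axes: x right, y down, z forward; pixel columns grow to the right and rows downward; lengths in m; the calibration is good to about 2 mm. A picture is of the moment at which its call begins: read the wrist's pose just before it. camera_info takes no time and is no camera call; for the wrist camera it gives the pose at the moment of the call.
- job.close_job(): hands the job in; it is judged then, once.
Trained networks look in the newest picture that a camera, given by its name, has taken for a name from the list of things; names that differ only in an ending like _2 or _b are one class to them, and where a whole thing is asked for, a point or a joint stands for the part that bears it (a point fixed in the world has none). Each returns a list of dicts, best first, with "conf" (0 to 1); they miss things now and then, are a little off and sometimes report something else, mostly with a low value. They report only what shows in the picture. A call takes as long as a camera call. They do not tell look-alikes from the thing itself.
- spot_in(camera, target): "extent" ([left, top, width, height] in pixels, round what is visible of it).
- trace(camera, target): "region" (400x640 bool, what is visible of it) and "extent" ([left, top, width, height] in pixels, round what is visible of it).
The state is a dict: "time_s": time; "joint_pos": joint angles; "joint_velocities": joint speeds; "joint_efforts": joint torques, N m; "ee_pos": TCP position; "orientation": TCP orientation; "contact_force": force on the tool from outside, world axes, zero at the start; "torque": the same for the moment, N m; "width": opening from 0.0 (shut) to 1.0 (fully open); "grasp_force": force on a finger pad.
Only numpy, scipy, OpenCV 4.12 (cv2) and the standard library are available. Lean on these libraries where they do the work, as an engineer would, in place of code of your own. Each camera call takes 0.05 s, during which the arm holds its last target. There are 200 camera calls.

## Working session

There is one attempt and no reset: what is moved stays moved. The work goes in short steps, Python scripts to look and compute and a tool call to move; the robot and the scene stay as the last step left them, time stands still between calls to the robot, and variables do not carry over. Pictures are saved under pics/ and viewed, at most 10 in all, crops included, and the job is handed in when it is done.

Besides the shell and the picture viewer there is one more tool, called after "Request:" as a command line: name --argument value ..., lists and objects as JSON in quotes. servo_tool: Moves the arm, as the interface text tells. Its arguments: {"type":"object","properties":{"targets":{"type":"array"},"squeeze":{"type":"number"}},"required":["targets"]}

```bash
mkdir -p pics; ls; cat > h.py <<'E'
import numpy as np, cv2
from station import manip, camera, camera_info, job, spot_in, trace
def save(n,p): cv2.imwrite('pics/'+n,p[:,:,::-1])
def pts(name,depth,mask,ci=None):
    ci=ci or camera_info(name); K=np.array(ci['intrinsics']);D=np.array(ci['dist_coeffs']);T=np.array(ci['extrinsics'])
    v,u=np.nonzero(mask&(depth>0)); 
    if len(u)==0: return np.zeros((0,3)),u,v
    n=cv2.undistortPoints(np.stack([u,v],1).astype(float).reshape(-1,1,2),K,D).reshape(-1,2)
    z=depth[v,u][:,None]; P=np.hstack([n*z,z]); return P@T[:3,:3].T+T[:3,3],u,v
E
python3 - <<'E'
from h import *
np.set_printoptions(precision=3,suppress=True)
s=manip.state();print(s)
ims=[]
for c in ['scene','top']:
    p,d=camera(c);ims.append(p);np.savez(f'{c}0.npz',p=p,d=d)
    print(c,np.array(camera_info(c)['extrinsics']))
    for t in ['stand','basket','basket_knob','basket_bar','mast_grip','hook_seat','catch_face']:
        for r in trace(c,t)[:3]:
            P,u,v=pts(c,d,r['region']); print(c,t,round(r['conf'],2),r['extent'],np.median(P,0) if len(P) else None, (P.min(0),P.max(0)) if len(P) else '')
save('s.png',ims[0]);save('t.png',ims[1])
E
```

```text
pics
{'time_s': 0.0, 'joint_pos': array([ 1.209,  0.435,  0.025,  1.574, -0.012,  1.134, -0.075]), 'joint_velocities': array([-0.001, -0.001, -0.   ,  0.002,  0.001, -0.   , -0.   ]), 'joint_efforts': array([  0.   , -67.049,   1.025, -31.622,   0.015,   0.012,   0.   ]), 'ee_pos': array([ 0.16 , -0.604,  0.231]), 'orientation': array([-3.14 ,  0.   ,  0.259]), 'contact_force': array([-0.681, -0.154,  0.535]), 'torque': array([ 0.045,  0.029, -0.005]), 'grasp_force': 0.0, 'width': 1.0002693936539033}
scene [[ 0.4    0.579 -0.711  1.298]
 [ 0.917 -0.256  0.307 -0.333]
 [-0.005 -0.774 -0.633  0.81 ]
 [ 0.     0.     0.     1.   ]]
scene stand 0.9 [238.1, 197.0, 41.8, 80.3] [ 0.558 -0.201  0.016] (array([ 0.245, -0.265, -0.004]), array([ 0.614, -0.121,  0.227]))
scene stand 0.56 [181.0, 159.2, 43.0, 76.3] [ 0.321 -0.335  0.017] (array([ 0.131, -0.403, -0.004]), array([ 0.377, -0.269,  0.228]))
scene basket 0.87 [419.8, 218.0, 35.0, 52.3] [0.755 0.265 0.034] (array([ 0.703,  0.221, -0.001]), array([0.806, 0.312, 0.158]))
scene basket 0.79 [345.1, 164.1, 30.0, 45.2] [0.427 0.198 0.035] (a
[... 3627 characters left out ...]
.606, -0.168,  0.231]))
top mast_grip 0.61 [415.0, 280.9, 26.2, 54.9] [ 0.3   -0.326  0.219] (array([ 0.19 , -0.414, -0.002]), array([ 0.328, -0.311,  0.231]))
top hook_seat 0.61 [367.2, 190.1, 25.7, 51.5] [ 0.538 -0.194  0.225] (array([ 0.437, -0.215,  0.122]), array([ 0.562, -0.168,  0.231]))
top catch_face 0.63 [417.6, 286.3, 11.8, 10.3] [ 0.309 -0.314  0.205] (array([ 0.297, -0.325,  0.13 ]), array([ 0.321, -0.311,  0.223]))
top catch_face 0.42 [230.5, 183.3, 34.9, 27.0] [0.575 0.192 0.013] (array([ 0.534,  0.146, -0.006]), array([0.625, 0.253, 0.161]))
top catch_face 0.25 [366.0, 189.7, 20.8, 55.1] [ 0.535 -0.189  0.224] (array([ 0.429, -0.217,  0.132]), array([ 0.565, -0.164,  0.231]))
```

```bash
python3 - <<'E'
import cv2
s=cv2.imread('pics/s.png')[120:300,140:500];t=cv2.imread('pics/t.png')[90:350,180:480]
cv2.imwrite('pics/s2.png',cv2.resize(s,(800,400),interpolation=cv2.INTER_CUBIC));cv2.imwrite('pics/t2.png',cv2.resize(t,(690,598),interpolation=cv2.INTER_CUBIC))
E
```

```text
(no output)
```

View pics/s2.png

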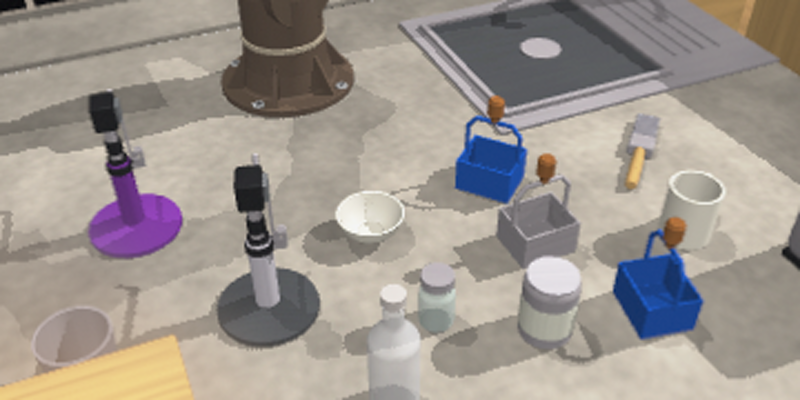

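View pics/t2.png

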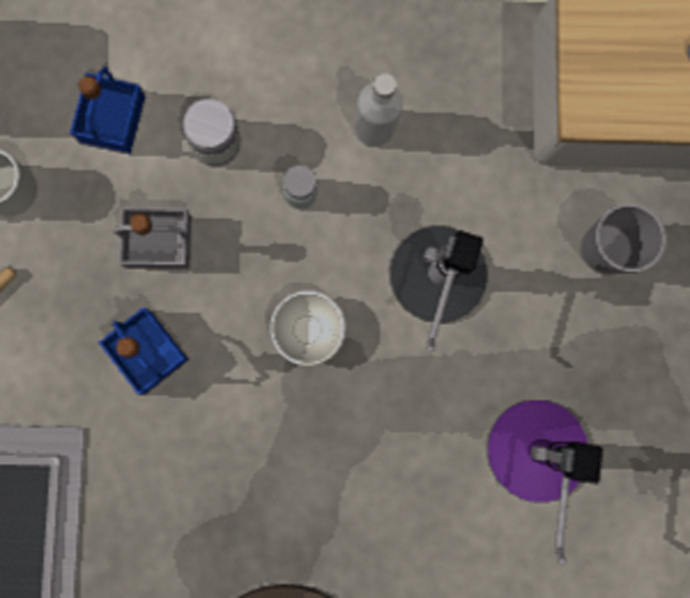

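Both views agree. The steel basket is the middle one (scene crop about (540,225), top crop (153,238)), with a blue one either side. The stand with the dark foot is at scene crop (265,300) and top crop (438,272), its hook pointing towards the robot base. The purple stand is to its left in the scene view.

```bash
python3 - <<'E'
from h import *
np.set_printoptions(precision=4,suppress=True)
def sel(P,c,r,z0,z1): return P[(np.hypot(P[:,0]-c[0],P[:,1]-c[1])<r)&(P[:,2]>z0)&(P[:,2]<z1)]
for c in ['scene','top']:
    f=np.load(c+'0.npz'); P,u,v=pts(c,f['d'],np.ones((400,640),bool))
    F=sel(P,(.545,-.198),.09,.008,.022)
    # foot circle
    m,r=cv2.minEnclosingCircle(F[:,:2].astype(np.float32)); print(c,'foot',len(F),m,r)
    H=sel(P,(.55,-.2),.06,.222,.25); print(' headtop',len(H),H.mean(0), cv2.minAreaRect(H[:,:2].astype(np.float32)))
    h=sel(P,(.5,-.2),.12,.13,.185); h=h[(h[:,0]<.53)]; print(' hook',len(h));print(h[np.argsort(h[:,0])][::3])
    K=sel(P,(.58,.195),.05,.130,.17);print(' knob',len(K),K.mean(0),K.min(0),K.max(0))
    B=sel(P,(.58,.195),.06,.07,.125);print(' arch',len(B));print(B[np.argsort(B[:,1])][::3])
    R=sel(P,(.58,.195),.065,.04,.06);print(' rim',len(R),cv2.minAreaRect(R[:,:2].astype(np.float32)))
    for n,q,rad in [('soap',(.75,-.105),.06),('jar',(.65,-.01),.05),('bowl',(.48,0),.06),('tin',(.7,.12),.06),('mug',(.66,.36),.08)]:
        S=sel(P,q,rad,.02,.25); print(n,S.min(0) if len(S) else '',S.max(0) if len(S) else '')
E
```

```text
scene foot 1028 (0.5458466410636902, -0.1987551897764206) 0.06851015239953995
 headtop 128 [ 0.5471 -0.2003  0.2253] ((0.5442015528678894, -0.20028936862945557), (0.03115825727581978, 0.04311100393533707), 74.38848876953125)
 hook 12
[[ 0.4312 -0.1709  0.1635]
 [ 0.4349 -0.165   0.1715]
 [ 0.4371 -0.1695  0.1635]
 [ 0.4398 -0.1705  0.1619]]
 knob 81 [0.5842 0.1883 0.147 ] [0.5701 0.1789 0.1302] [0.5931 0.1993 0.1581]
 arch 95
[[0.5803 0.1466 0.0933]
 [0.5815 0.1471 0.0821]
 [0.5823 0.1477 0.0704]
 [0.5807 0.1484 0.073 ]
 [0.5823 0.1493 0.09  ]
 [0.581  0.1506 0.0845]
 [0.5821 0.1511 0.0732]
 [0.5817 0.1525 0.0963]
 [0.5789 0.1563 0.1086]
 [0.5815 0.1577 0.114 ]
 [0.5808 0.1618 0.1121]
 [0.5811 0.1647 0.1152]
 [0.5817 0.1679 0.1147]
 [0.5775 0.1736 0.1174]
 [0.5791 0.1761 0.1178]
 [0.581  0.1819 0.1173]
 [0.5824 0.1846 0.1174]
 [0.5781 0.1872 0.1173]
 [0.582  0.1885 0.1159]
 [0.581  0.1966 0.1125]
 [0.5834 0.2017 0.1165]
 [0.5772 0.2089 0.1174]
 [0.5833 0.2123 0.1169]
 [0.5803 0.2178 0.1168]
 [0.5816 0.2211 0.1128]
 [0.5801 0.2266 0.1061]
 [0.5809 0.2298 0.1056]
 [0.5794 0.2302 0.0845
[... 1901 characters left out ...]
36 0.1187]
 [0.5762 0.1661 0.1211]
 [0.5792 0.1692 0.1207]
 [0.5792 0.1723 0.1201]
 [0.5737 0.1754 0.117 ]
 [0.5735 0.1783 0.1175]
 [0.5792 0.1813 0.1189]
 [0.575  0.21   0.1211]
 [0.5753 0.2164 0.1184]
 [0.5787 0.22   0.1156]
 [0.5731 0.2232 0.1127]
 [0.5733 0.2264 0.1114]
 [0.5769 0.2315 0.0723]
 [0.5744 0.234  0.1036]]
 rim 170 ((0.5772665143013, 0.1922268122434616), (0.07749984413385391, 0.08888927847146988), 0.5849287509918213)
soap [ 0.7198 -0.1335  0.0202] [ 0.7759 -0.0753  0.1956]
jar [ 0.6268 -0.0263  0.0201] [0.6714 0.0179 0.0924]
bowl [ 0.4205 -0.059   0.0201] [0.5076 0.0304 0.0475]
tin [0.6846 0.0828 0.0205] [0.7554 0.1539 0.1084]
mug [0.6075 0.3005 0.0201] [0.7206 0.4395 0.0927]
```

Request:
servo_tool --targets '[{"tz":-0.42,"wz":0.0825,"claw":0},{"tz":-0.42,"wz":0.0825,"claw":0},{"tz":-0.42,"wz":0.0825,"claw":0},{"tx":0.24,"ty":-0.45,"claw":0},{"tx":0.24,"ty":-0.45,"claw":0},{"tx":0.24,"ty":-0.45,"claw":0},{"tx":0.24,"ty":-0.45,"claw":0},{"tx":0.24,"ty":-0.45,"claw":0},{"tx":0.24,"ty":-0.45,"claw":0},{"tx":0.24,"ty":-0.45,"claw":0},{"tx":0.24,"ty":-0.45,"claw":0},{"tx":0.24,"ty":-0.45,"claw":0},{"tx":0.24,"ty":-0.45,"claw":0},{"tx":0.24,"ty":-0.45,"claw":0},{"tx":0.24,"ty":-0.45,"claw":0},{"tx":0.24,"ty":-0.45,"claw":0},{"tx":0.24,"ty":-0.45,"claw":0},{"tx":0.24,"ty":-0.45,"claw":0},{"tx":0.24,"ty":-0.45,"claw":0},{"claw":0}]' --squeeze 40

```text
invalid input at $.targets[0]: expected keys tx, ty, tz, wx, wy, wz, claw
```

Request:
servo_tool --targets '[{"tx":0,"ty":0,"tz":-0.42,"wx":0,"wy":0,"wz":0.0825,"claw":0},{"tx":0,"ty":0,"tz":-0.42,"wx":0,"wy":0,"wz":0.0825,"claw":0},{"tx":0,"ty":0,"tz":-0.42,"wx":0,"wy":0,"wz":0.0825,"claw":0},{"tx":0.24,"ty":-0.45,"tz":0,"wx":0,"wy":0,"wz":0,"claw":0},{"tx":0.24,"ty":-0.45,"tz":0,"wx":0,"wy":0,"wz":0,"claw":0},{"tx":0.24,"ty":-0.45,"tz":0,"wx":0,"wy":0,"wz":0,"claw":0},{"tx":0.24,"ty":-0.45,"tz":0,"wx":0,"wy":0,"wz":0,"claw":0},{"tx":0.24,"ty":-0.45,"tz":0,"wx":0,"wy":0,"wz":0,"claw":0},{"tx":0.24,"ty":-0.45,"tz":0,"wx":0,"wy":0,"wz":0,"claw":0},{"tx":0.24,"ty":-0.45,"tz":0,"wx":0,"wy":0,"wz":0,"claw":0},{"tx":0.24,"ty":-0.45,"tz":0,"wx":0,"wy":0,"wz":0,"claw":0},{"tx":0.24,"ty":-0.45,"tz":0,"wx":0,"wy":0,"wz":0,"claw":0},{"tx":0.24,"ty":-0.45,"tz":0,"wx":0,"wy":0,"wz":0,"claw":0},{"tx":0.24,"ty":-0.45,"tz":0,"wx":0,"wy":0,"wz":0,"claw":0},{"tx":0.24,"ty":-0.45,"tz":0,"wx":0,"wy":0,"wz":0,"claw":0},{"tx":0.24,"ty":-0.45,"tz":0,"wx":0,"wy":0,"wz":0,"claw":0},{"tx":0.24,"ty":-0.45,"tz":0,"wx":0,"wy":0,"wz":0,"claw":0},{"tx":0.24,"ty":-0.45,"tz":0,"wx":0,"wy":0,"wz":0,"claw":0},{"tx":0.24,"ty":-0.45,"tz":0,"wx":0,"wy":0,"wz":0,"claw":0},{"tx":0,"ty":0,"tz":0,"wx":0,"wy":0,"wz":0,"claw":0}]' --squeeze 40

```text
time_s: 2.8
ee_pos: [0.469, -0.0228, 0.3323]
orientation: [-3.139, -0.001, 0.007]
contact_force: [0.3, -0.7, 0.2]
width: 0.995
grasp_force: 0.0
```

Request:
servo_tool --targets '[{"tx":0.23,"ty":-0.448,"tz":0.0,"wx":0,"wy":0,"wz":0,"claw":0},{"tx":0.23,"ty":-0.448,"tz":0.0,"wx":0,"wy":0,"wz":0,"claw":0},{"tx":0.23,"ty":-0.448,"tz":0.1,"wx":0,"wy":0,"wz":0,"claw":0},{"tx":0.23,"ty":-0.448,"tz":0.2,"wx":0,"wy":0,"wz":0,"claw":0},{"tx":0.23,"ty":-0.448,"tz":0.2,"wx":0,"wy":0,"wz":0,"claw":0},{"tx":0.23,"ty":-0.448,"tz":0.2,"wx":0,"wy":0,"wz":0.007,"claw":0},{"tx":0,"ty":0,"tz":0.2,"wx":0,"wy":0,"wz":0,"claw":0},{"tx":0,"ty":0,"tz":0,"wx":0,"wy":0,"wz":0,"claw":0},{"tx":0,"ty":0,"tz":0,"wx":0,"wy":0,"wz":0,"claw":0}]'

```text
time_s: 3.7
ee_pos: [0.5779, 0.1853, 0.2602]
orientation: [3.141, 0.001, -0.009]
contact_force: [-0.1, 0.3, 0.5]
width: 1.0
grasp_force: 0.0
```

```bash
python3 - <<'E'
from h import *
np.set_printoptions(precision=4,suppress=True)
s=manip.state();print(s['ee_pos'],s['orientation'],s['joint_pos'])
ci=camera_info('wrist');p,d=camera('wrist');save('w1.png',p);print(np.array(ci['extrinsics']))
P,u,v=pts('wrist',d,np.ones((400,640),bool),ci)
def sel(c,r,z0,z1): return P[(np.hypot(P[:,0]-c[0],P[:,1]-c[1])<r)&(P[:,2]>z0)&(P[:,2]<z1)]
for n,z0,z1 in [('knobtop',.147,.17),('bar',.105,.125),('rim',.045,.062)]:
    S=sel((.578,.192),.06,z0,z1)
    if len(S): print(n,len(S),S.mean(0),S.min(0),S.max(0),cv2.minAreaRect(S[:,:2].astype(np.float32)))
E
```

```text
[0.5779 0.1853 0.2602] [ 3.1405  0.0005 -0.0088] [-0.0443  0.4384 -0.5163  1.544   0.2258  1.2199 -2.1777]
[[-0.011  -0.9651 -0.2615  0.6456]
 [-0.9999  0.0107  0.0025  0.1835]
 [ 0.0004  0.2615 -0.9652  0.4033]
 [ 0.      0.      0.      1.    ]]
knobtop 830 [0.5813 0.1915 0.156 ] [0.5676 0.1799 0.1473] [0.5924 0.2034 0.1591] ((0.5800864696502686, 0.1916089802980423), (0.024038273841142654, 0.02408633381128311), 45.714881896972656)
bar 495 [0.5805 0.1912 0.1159] [0.5764 0.1508 0.1052] [0.5836 0.2326 0.1203] ((0.5799426436424255, 0.19171887636184692), (0.006716172210872173, 0.0817682072520256), 0.5447903871536255)
rim 1028 [0.5832 0.1929 0.0541] [0.541  0.1473 0.045 ] [0.6184 0.236  0.0618] ((0.5797132253646851, 0.19164404273033142), (0.07651792466640472, 0.08872781693935394), 0.6269378066062927)
```

View pics/w1.png

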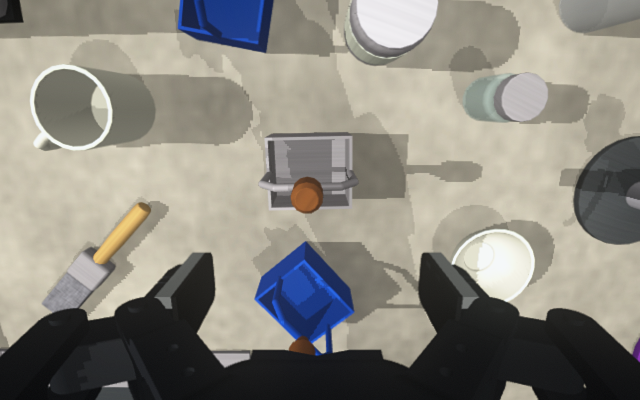

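The picture shows the grey steel basket at (308,170) with its knob at (307,195). The arch runs along world y, and nothing stands in the way.

Request:
servo_tool --targets '[{"tx":0.025,"ty":-0.08,"tz":0.2,"wx":0,"wy":0,"wz":-0.018,"claw":0},{"tx":0,"ty":0,"tz":0.35,"wx":0,"wy":0,"wz":0,"claw":0},{"tx":0,"ty":0,"tz":0.35,"wx":0,"wy":0,"wz":0,"claw":0},{"tx":0,"ty":0,"tz":0.35,"wx":0,"wy":0,"wz":0,"claw":0},{"tx":0,"ty":0,"tz":0.3,"wx":0,"wy":0,"wz":0,"claw":0},{"tx":0,"ty":0,"tz":0.16,"wx":0,"wy":0,"wz":0,"claw":0},{"tx":0,"ty":0,"tz":0,"wx":0,"wy":0,"wz":0,"claw":0},{"tx":0,"ty":0,"tz":0,"wx":0,"wy":0,"wz":0,"claw":1},{"tx":0,"ty":0,"tz":0,"wx":0,"wy":0,"wz":0,"claw":1},{"tx":0,"ty":0,"tz":0,"wx":0,"wy":0,"wz":0,"claw":1},{"tx":0,"ty":0,"tz":0,"wx":0,"wy":0,"wz":0,"claw":1},{"tx":0,"ty":0,"tz":0,"wx":0,"wy":0,"wz":0,"claw":1},{"tx":0,"ty":0,"tz":0,"wx":0,"wy":0,"wz":0,"claw":1},{"tx":0,"ty":0,"tz":0,"wx":0,"wy":0,"wz":0,"claw":1}]' --squeeze 40

```text
time_s: 5.15
ee_pos: [0.5804, 0.193, 0.1242]
orientation: [3.142, -0.001, 0.011]
contact_force: [-1.0, -1.7, 6.7]
width: 0.276
grasp_force: 39.2
```

Request:
servo_tool --targets '[{"tx":0,"ty":0,"tz":-0.2,"wx":0,"wy":0,"wz":0,"claw":1},{"tx":0,"ty":0,"tz":-0.35,"wx":0,"wy":0,"wz":0.07,"claw":1},{"tx":0,"ty":0,"tz":-0.35,"wx":0,"wy":0,"wz":0.07,"claw":1},{"tx":0,"ty":0,"tz":-0.35,"wx":0,"wy":0,"wz":0.07,"claw":1},{"tx":0,"ty":0,"tz":0,"wx":0,"wy":0,"wz":0.07,"claw":1},{"tx":-0.039,"ty":0.15,"tz":0,"wx":0,"wy":0,"wz":0,"claw":1},{"tx":-0.065,"ty":0.25,"tz":0,"wx":0,"wy":0,"wz":0,"claw":1},{"tx":-0.083,"ty":0.32,"tz":0,"wx":0,"wy":0,"wz":0,"claw":1},{"tx":-0.083,"ty":0.32,"tz":0,"wx":0,"wy":0,"wz":0,"claw":1},{"tx":-0.083,"ty":0.32,"tz":0,"wx":0,"wy":0,"wz":0,"claw":1},{"tx":-0.083,"ty":0.32,"tz":0,"wx":0,"wy":0,"wz":0,"claw":1},{"tx":-0.083,"ty":0.32,"tz":0,"wx":0,"wy":0,"wz":0,"claw":1},{"tx":-0.083,"ty":0.32,"tz":0,"wx":0,"wy":0,"wz":0,"claw":1},{"tx":-0.083,"ty":0.32,"tz":0,"wx":0,"wy":0,"wz":0,"claw":1},{"tx":-0.083,"ty":0.32,"tz":0,"wx":0,"wy":0,"wz":0,"claw":1},{"tx":-0.083,"ty":0.32,"tz":0,"wx":0,"wy":0,"wz":0,"claw":1},{"tx":-0.083,"ty":0.32,"tz":0,"wx":0,"wy":0,"wz":0,"claw":1},{"tx":-0.047,"ty":0.18,"tz":0,"wx":0,"wy":0,"wz":0,"claw":1},{"tx":0,"ty":0,"tz":0,"wx":0,"wy":0,"wz":0,"claw":1}]' --squeeze 40

```text
time_s: 7.05
ee_pos: [0.4178, -0.078, 0.2225]
orientation: [3.14, 0.002, -0.284]
contact_force: [0.9, -0.0, -3.9]
width: 0.277
grasp_force: 39.6
```

```bash
python3 - <<'E'
from h import *
np.set_printoptions(precision=4,suppress=True)
s=manip.state();print(s['ee_pos'],s['orientation'],s['joint_pos'],s['width'],s['grasp_force'],s['contact_force'])
ci=camera_info('wrist');p,d=camera('wrist');save('w2.png',p);np.savez('w2.npz',d=d,T=ci['extrinsics'])
P,u,v=pts('wrist',d,np.ones((400,640),bool),ci)
def sel(c,r,z0,z1): return P[(np.hypot(P[:,0]-c[0],P[:,1]-c[1])<r)&(P[:,2]>z0)&(P[:,2]<z1)]
for n,z0,z1 in [('head',.215,.24),('hook',.145,.18)]:
    S=sel((.50,-.19) if n=='hook' else (.545,-.199),.1,z0,z1)
    if len(S): print(n,len(S),S.mean(0),S.min(0),S.max(0),cv2.minAreaRect(S[:,:2].astype(np.float32)),cv2.fitLine(S[:,:2].astype(np.float32),cv2.DIST_HUBER,0,.01,.01).T)
t=s['ee_pos']
S=sel(t[:2],.08,t[2]-.14,t[2]+.03);print('held',len(S)); 
for z in np.arange(t[2]-.14,t[2]+.03,.01):
    q=S[(S[:,2]>=z)&(S[:,2]<z+.01)]
    if len(q): print(round(z-t[2],3),len(q),q.min(0),q.max(0))
E
```

```text
[ 0.4178 -0.078   0.2225] [ 3.1398  0.0023 -0.2844] [ 0.4019  0.1481 -0.3834  2.0143  0.0673  0.9935 -1.8699] 0.27730707253841164 39.645670474274084 [ 0.8771 -0.0359 -3.938 ]
hook 2815 [ 0.4687 -0.1688  0.1551] [ 0.4229 -0.1946  0.145 ] [ 0.518  -0.104   0.1734] ((0.46340668201446533, -0.16479189693927765), (0.05577652156352997, 0.11289218068122864), 39.411598205566406) [[ 0.9596 -0.2814  0.4814 -0.1796]]
held 18102
-0.13 6309 [ 0.372  -0.1314  0.0982] [ 0.4532 -0.0296  0.1025]
-0.12 2319 [ 0.3716 -0.1319  0.1025] [ 0.4658 -0.0297  0.1124]
-0.11 781 [ 0.3717 -0.1315  0.1125] [ 0.4658 -0.0294  0.1224]
-0.1 630 [ 0.3728 -0.1315  0.1225] [ 0.4658 -0.0298  0.1325]
-0.09 684 [ 0.3782 -0.1319  0.1325] [ 0.4659 -0.0311  0.1424]
-0.08 761 [ 0.3819 -0.1318  0.1425] [ 0.4659 -0.0327  0.1524]
-0.07 1515 [ 0.3713 -0.1314  0.1525] [ 0.4655 -0.0279  0.1624]
-0.06 139 [ 0.4048 -0.1224  0.1625] [ 0.4326 -0.0368  0.1724]
-0.05 159 [ 0.4051 -0.122   0.1725] [ 0.4327 -0.0368  0.1824]
-0.04 174 [ 0.4049 -0.1222  0.1825] [ 0.4327 -0.0366  0.1924]
-0.03 238 [ 0.4031 -0.1224  0.1925] [ 0.4327 -0.035   0.2024]
-0.02 427 [ 0.4042 -0.1192  0.2025] [ 0.4318 -0.0383  0.2124]
-0.01 388 [ 0.4061 -0.1115  0.2125] [ 0.4293 -0.0461  0.2188]
-0.0 454 [ 0.4162 -0.1047  0.223 ] [ 0.4353 -0.0574  0.2324]
0.01 1246 [ 0.4166 -0.1055  0.2325] [ 0.4355 -0.0567  0.2424]
0.02 1878 [ 0.4056 -0.1055  0.2425] [ 0.4355 -0.0566  0.2525]
```

View pics/w2.png

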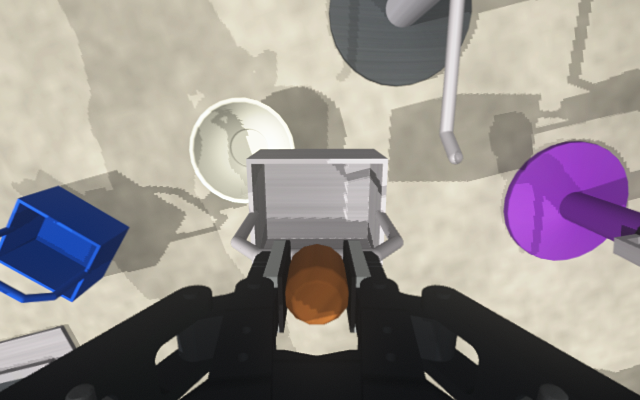

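The wrist view shows the basket hanging upright in the fingers, with its knob at (317,283). The hook's tip is at (455,157), clear of the basket, and the hook runs along the tool's x as planned.

Request:
servo_tool --targets '[{"tx":-0.12,"ty":0,"tz":0,"wx":0,"wy":0,"wz":0,"claw":1},{"tx":-0.123,"ty":0.05,"tz":0,"wx":0,"wy":0,"wz":0,"claw":1},{"tx":0,"ty":0.15,"tz":0.05,"wx":0,"wy":0,"wz":0,"claw":1},{"tx":0,"ty":0.25,"tz":0.08,"wx":0,"wy":0,"wz":0,"claw":1},{"tx":0,"ty":0.25,"tz":0.08,"wx":0,"wy":0,"wz":0,"claw":1},{"tx":0,"ty":0.2,"tz":0.08,"wx":0,"wy":0,"wz":0,"claw":1},{"tx":0,"ty":0.1,"tz":0.04,"wx":0,"wy":0,"wz":0,"claw":1},{"tx":0,"ty":0,"tz":0,"wx":0,"wy":0,"wz":0,"claw":1},{"tx":0,"ty":0,"tz":0,"wx":0,"wy":0,"wz":0,"claw":1}]' --squeeze 40

```text
time_s: 8.0
ee_pos: [0.3797, -0.1465, 0.197]
orientation: [-3.141, -0.0, -0.282]
contact_force: [0.4, 0.7, -2.4]
width: 0.273
grasp_force: 39.7
```

```bash
python3 - <<'E'
from h import *
np.set_printoptions(precision=4,suppress=True)
s=manip.state();print(s['ee_pos'],s['orientation'],s['width'],s['contact_force'])
ci=camera_info('wrist');p,d=camera('wrist');save('w3.png',p)
P,u,v=pts('wrist',d,np.ones((400,640),bool),ci)
y=s['orientation'][2];x=np.array([np.cos(y),np.sin(y)]);yy=np.array([np.sin(y),-np.cos(y)])
Q=P[:,:2]-s['ee_pos'][:2];a=Q@x;b=Q@yy
m=(P[:,2]>.145)&(P[:,2]<.18)&(a>.045)&(abs(b)<.04)&(a<.16)
for z0 in np.arange(.045,.16,.01):
    k=m&(a>=z0)&(a<z0+.01)
    if k.sum(): print(round(z0,3),k.sum(),'b',b[k].min(),b[k].max(),'z',P[k,2].max(),np.median(P[k,2]))
k=(P[:,2]>.215)&(P[:,2]<.24)&(a>.1)&(a<.25)&(abs(b)<.06)
print('head',k.sum(),a[k].min() if k.any() else '',b[k].min() if k.any() else '',b[k].max() if k.any() else '')
k=(abs(a)<.02)&(abs(b)<.055)&(P[:,2]<s['ee_pos'][2]+.005)&(P[:,2]>s['ee_pos'][2]-.06)
print('arch b',b[k].min(),b[k].max(),'a',np.median(a[k]),'ztop',P[k,2].max())
k=(a>.02)&(a<.042)&(abs(b)<.06)&(P[:,2]>.1)&(P[:,2]<.17);print('front rim z',np.percentile(P[k,2],95),a[k].max(),b[k].min(),b[k].max())
E
```

```text
[ 0.3797 -0.1465  0.197 ] [-3.1413 -0.0002 -0.2819] 0.2731690213538421 [ 0.393   0.6858 -2.3563]
0.045 16 b 0.0025186643265910445 0.007935220169887755 z 0.17124042843955886 0.17023799439917095
0.055 334 b 0.001539292641203924 0.009194906639097519 z 0.1743174551653686 0.1700240386836732
0.065 298 b 0.0015795838509084898 0.009057162397946244 z 0.1650217521364882 0.15574450229573977
0.075 298 b 0.0016168725938754866 0.008954139186663927 z 0.15637357532188673 0.15372226975598632
0.085 313 b 0.0016268057357535547 0.008903653019657492 z 0.15624847058992591 0.15382755194685785
0.095 315 b 0.001634565348630405 0.008784278806318544 z 0.1561467475483012 0.15378864638114648
0.105 337 b 0.0016468358371426563 0.009253793353252663 z 0.15628697604289726 0.1537585661432814
0.115 166 b 0.0011687527084439412 0.009163578831001057 z 0.1560219381873903 0.15371906296555515
head 0   
arch b -0.044245914423814 0.046457148939140505 a 0.002279819847469596 ztop 0.20199192227901397
front rim z 0.12919984290124653 0.03787325973738682 -0.04333859232416856 0.04495720091045789
```

Request:
servo_tool --targets '[{"tx":0,"ty":0.062,"tz":0,"wx":0,"wy":0,"wz":0,"claw":1},{"tx":0.07,"ty":0,"tz":0,"wx":0,"wy":0,"wz":0,"claw":1},{"tx":0.13,"ty":0,"tz":0,"wx":0,"wy":0,"wz":0,"claw":1},{"tx":0.16,"ty":0,"tz":0,"wx":0,"wy":0,"wz":0,"claw":1},{"tx":0.16,"ty":0,"tz":0,"wx":0,"wy":0,"wz":0,"claw":1},{"tx":0.16,"ty":0,"tz":0,"wx":0,"wy":0,"wz":0,"claw":1},{"tx":0.16,"ty":0,"tz":0,"wx":0,"wy":0,"wz":0,"claw":1},{"tx":0.16,"ty":0,"tz":0,"wx":0,"wy":0,"wz":0,"claw":1},{"tx":0.12,"ty":0,"tz":0,"wx":0,"wy":0,"wz":0,"claw":1},{"tx":0.06,"ty":0,"tz":0,"wx":0,"wy":0,"wz":0,"claw":1},{"tx":0,"ty":0,"tz":0,"wx":0,"wy":0,"wz":0,"claw":1},{"tx":0,"ty":0,"tz":0.08,"wx":0,"wy":0,"wz":0,"claw":1},{"tx":0,"ty":0,"tz":0.08,"wx":0,"wy":0,"wz":0,"claw":1},{"tx":0,"ty":0,"tz":0.08,"wx":0,"wy":0,"wz":0,"claw":1},{"tx":0,"ty":0,"tz":0.06,"wx":0,"wy":0,"wz":0,"claw":1},{"tx":0,"ty":0,"tz":0.04,"wx":0,"wy":0,"wz":0,"claw":1},{"tx":0,"ty":0,"tz":0,"wx":0,"wy":0,"wz":0,"claw":1}]' --squeeze 40

```text
time_s: 9.75
ee_pos: [0.4684, -0.178, 0.1692]
orientation: [3.142, 0.001, -0.282]
contact_force: [-0.3, -0.2, -2.3]
width: 0.273
grasp_force: 39.7
```

Request:
servo_tool --targets '[{"tx":0,"ty":0,"tz":0.02,"wx":0,"wy":0,"wz":0,"claw":1},{"tx":0,"ty":0,"tz":0.02,"wx":0,"wy":0,"wz":0,"claw":1},{"tx":0,"ty":0,"tz":0,"wx":0,"wy":0,"wz":0,"claw":1}]'

```text
time_s: 10.05
ee_pos: [0.4688, -0.1781, 0.1665]
orientation: [3.142, -0.0, -0.282]
contact_force: [0.5, 0.5, -2.1]
width: 0.278
grasp_force: 39.7
```

```bash
python3 - <<'E'
from h import *
np.set_printoptions(precision=4,suppress=True)
s=manip.state();print(s['ee_pos'],s['orientation'],s['width'],s['contact_force'],s['torque'])
p,d=camera('scene');save('s3.png',cv2.resize(p[150:290,190:350],(640,560),interpolation=cv2.INTER_CUBIC))
E
```

```text
[ 0.4688 -0.1781  0.1665] [ 3.1415 -0.0003 -0.2822] 0.2782733174641939 [ 0.5013  0.4869 -2.0708] [-0.0464 -0.027  -0.0185]
```

View pics/s3.png

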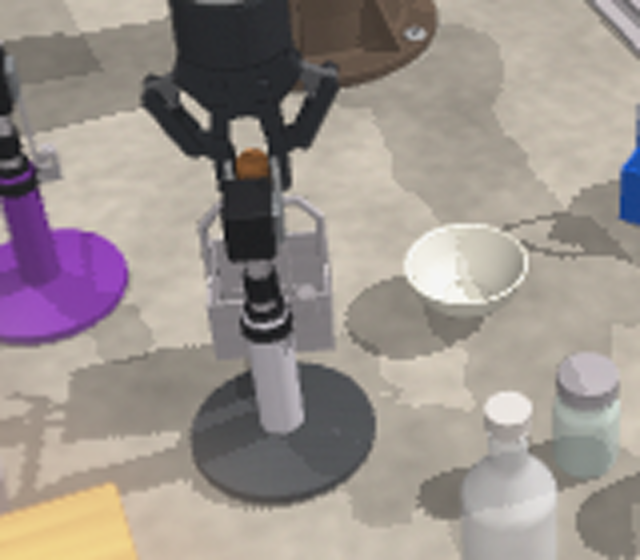

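The scene view shows the basket behind the stand at crop (270,290), hook through the arch, with the head at (250,215) clear of the fingers. It still bears on the arm, so I lower it in small steps.

Request:
servo_tool --targets '[{"tx":0,"ty":0,"tz":0.015,"wx":0,"wy":0,"wz":0,"claw":1},{"tx":0,"ty":0,"tz":0.015,"wx":0,"wy":0,"wz":0,"claw":1},{"tx":0,"ty":0,"tz":0,"wx":0,"wy":0,"wz":0,"claw":1}]'

```text
time_s: 10.4
ee_pos: [0.4692, -0.1782, 0.1654]
orientation: [3.141, -0.001, -0.282]
contact_force: [-3.8, -0.2, 12.1]
width: 0.279
grasp_force: 41.1
```

Request:
servo_tool --targets '[{"tx":0,"ty":0,"tz":-0.012,"wx":0,"wy":0,"wz":0,"claw":1},{"tx":0,"ty":0,"tz":0,"wx":0,"wy":0,"wz":0,"claw":1},{"tx":0,"ty":0,"tz":0,"wx":0,"wy":0,"wz":0,"claw":0.65},{"tx":0,"ty":0,"tz":0,"wx":0,"wy":0,"wz":0,"claw":0.5},{"tx":0,"ty":0,"tz":0,"wx":0,"wy":0,"wz":0,"claw":0.3},{"tx":0,"ty":0,"tz":0,"wx":0,"wy":0,"wz":0,"claw":0},{"tx":0,"ty":0,"tz":0,"wx":0,"wy":0,"wz":0,"claw":0},{"tx":0,"ty":0,"tz":0,"wx":0,"wy":0,"wz":0,"claw":0},{"tx":0,"ty":0,"tz":0,"wx":0,"wy":0,"wz":0,"claw":0}]'

```text
time_s: 11.3
ee_pos: [0.4687, -0.178, 0.165]
orientation: [3.142, 0.0, -0.282]
contact_force: [0.0, -0.4, -0.7]
width: 0.997
grasp_force: 0.0
```

Request:
servo_tool --targets '[{"tx":0,"ty":0,"tz":-0.1,"wx":0,"wy":0,"wz":0,"claw":0},{"tx":0,"ty":0,"tz":-0.2,"wx":0,"wy":0,"wz":0,"claw":0},{"tx":0,"ty":0,"tz":-0.3,"wx":0,"wy":0,"wz":0,"claw":0},{"tx":0,"ty":0,"tz":-0.35,"wx":0,"wy":0,"wz":0,"claw":0},{"tx":0,"ty":0,"tz":-0.35,"wx":0,"wy":0,"wz":0,"claw":0},{"tx":0,"ty":0,"tz":-0.35,"wx":0,"wy":0,"wz":0,"claw":0},{"tx":0,"ty":0,"tz":-0.15,"wx":0,"wy":0,"wz":0,"claw":0},{"tx":0,"ty":0,"tz":0,"wx":0,"wy":0,"wz":0,"claw":0}]'

```text
time_s: 12.1
ee_pos: [0.4695, -0.1782, 0.3108]
orientation: [3.141, -0.003, -0.282]
contact_force: [0.1, -0.7, 0.0]
width: 0.999
grasp_force: 0.0
```

```bash
cat > look.py <<'E'
from h import *
import sys
np.set_printoptions(precision=4,suppress=True)
s=manip.state();print(s['ee_pos'],s['orientation'],s['joint_pos'],s['contact_force'])
ci=camera_info('wrist');p,d=camera('wrist');save(sys.argv[1],p)
P,u,v=pts('wrist',d,np.ones((400,640),bool),ci)
y=s['orientation'][2];x=np.array([np.cos(y),np.sin(y)]);yy=np.array([np.sin(y),-np.cos(y)])
Q=P[:,:2]-s['ee_pos'][:2];a=Q@x;b=Q@yy
k=(P[:,2]>.222)&(P[:,2]<.235)&(np.hypot(P[:,0]-.545,P[:,1]+.199)<.05)
S=np.stack([a[k],b[k]],1);print('head top',k.sum(),P[k].mean(0),S.min(0),S.max(0),cv2.minAreaRect(S.astype(np.float32)))
k=(P[:,2]>.2)&(P[:,2]<.222)&(np.hypot(P[:,0]-.545,P[:,1]+.199)<.05)
print('sides',k.sum(),a[k].min(),a[k].max(),b[k].min(),b[k].max())
k=(P[:,2]>.165)&(P[:,2]<.2)&(np.hypot(P[:,0]-.47,P[:,1]+.178)<.035)
print('knob',k.sum(),P[k].mean(0),P[k].min(0),P[k].max(0))
E
python3 look.py w4.png
```

```text
[ 0.4695 -0.1782  0.3108] [ 3.1414 -0.0034 -0.2822] [ 0.5052  0.193  -0.2971  1.7246  0.0601  1.2295 -1.6596] [ 0.0847 -0.686   0.0405]
head top 3296 [ 0.5451 -0.2006  0.226 ] [ 0.0578 -0.0156] [0.0994 0.0165] ((0.07862497866153717, 0.00045712850987911224), (0.04158475995063782, 0.03207346796989441), 0.2024945616722107)
sides 349 0.05776431611395925 0.09946947708178286 -0.021578759071739083 0.016646484293196113
knob 846 [ 0.469  -0.1794  0.194 ] [ 0.436  -0.1915  0.1651] [ 0.4806 -0.1646  0.2   ]
```

View pics/w4.png

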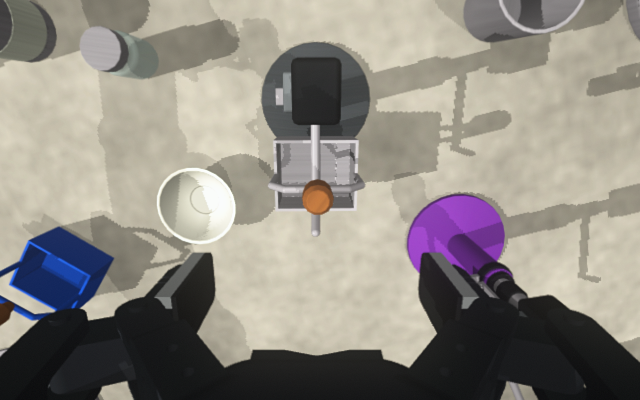

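The wrist view shows the basket on the hook with its knob at (317,197), released. The head is at (316,90) and its catch plate at (282,95). The head lies 78.6 mm ahead along the tool's x.

Request:
servo_tool --targets '[{"tx":0.15,"ty":0.006,"tz":0,"wx":0,"wy":0,"wz":0,"claw":0},{"tx":0.3,"ty":0,"tz":0,"wx":0,"wy":0,"wz":0,"claw":0},{"tx":0.3,"ty":0,"tz":0,"wx":0,"wy":0,"wz":0,"claw":0},{"tx":0.23,"ty":0,"tz":0,"wx":0,"wy":0,"wz":0,"claw":0},{"tx":0,"ty":0,"tz":0,"wx":0,"wy":0,"wz":0,"claw":0},{"tx":0,"ty":0,"tz":0.2,"wx":0,"wy":0,"wz":0,"claw":0},{"tx":0,"ty":0,"tz":0.25,"wx":0,"wy":0,"wz":0,"claw":0},{"tx":0,"ty":0,"tz":0.25,"wx":0,"wy":0,"wz":0,"claw":0},{"tx":0,"ty":0,"tz":0.25,"wx":0,"wy":0,"wz":0,"claw":0},{"tx":0,"ty":0,"tz":0.25,"wx":0,"wy":0,"wz":0,"claw":0},{"tx":0,"ty":0,"tz":0.22,"wx":0,"wy":0,"wz":0,"claw":0},{"tx":0,"ty":0,"tz":0.14,"wx":0,"wy":0,"wz":0,"claw":0},{"tx":0,"ty":0,"tz":0,"wx":0,"wy":0,"wz":0,"claw":0},{"tx":0,"ty":0,"tz":0,"wx":0,"wy":0,"wz":0,"claw":0}]'

```text
time_s: 13.55
ee_pos: [0.5439, -0.2003, 0.1844]
orientation: [-3.142, 0.0, -0.282]
contact_force: [0.6, -1.0, 0.5]
width: 0.999
grasp_force: 0.0
```

Request:
servo_tool --targets '[{"tx":0,"ty":0,"tz":0,"wx":0,"wy":0,"wz":0,"claw":0.3},{"tx":0,"ty":0,"tz":0,"wx":0,"wy":0,"wz":0,"claw":0.45},{"tx":0,"ty":0,"tz":0,"wx":0,"wy":0,"wz":0,"claw":0.55},{"tx":0,"ty":0,"tz":0,"wx":0,"wy":0,"wz":0,"claw":0.7},{"tx":0,"ty":0,"tz":0,"wx":0,"wy":0,"wz":0,"claw":1},{"tx":0,"ty":0,"tz":0,"wx":0,"wy":0,"wz":0,"claw":1},{"tx":0,"ty":0,"tz":0,"wx":0,"wy":0,"wz":0,"claw":1},{"tx":0,"ty":0,"tz":0,"wx":0,"wy":0,"wz":0,"claw":1},{"tx":0,"ty":0,"tz":0,"wx":0,"wy":0,"wz":0,"claw":1}]' --squeeze 60

```text
time_s: 14.45
ee_pos: [0.5446, -0.1997, 0.1851]
orientation: [-3.141, -0.001, -0.281]
contact_force: [-0.5, 1.6, 6.0]
width: 0.369
grasp_force: 59.9
```

Request:
servo_tool --targets '[{"tx":0,"ty":0,"tz":-0.02,"wx":0,"wy":0,"wz":0,"claw":1},{"tx":0,"ty":0,"tz":-0.04,"wx":0,"wy":0,"wz":0,"claw":1},{"tx":0,"ty":0,"tz":-0.04,"wx":0,"wy":0,"wz":0,"claw":1},{"tx":0,"ty":0,"tz":-0.04,"wx":0,"wy":0,"wz":0,"claw":1},{"tx":0,"ty":0,"tz":-0.04,"wx":0,"wy":0,"wz":0,"claw":1},{"tx":0,"ty":0,"tz":-0.04,"wx":0,"wy":0,"wz":0,"claw":1},{"tx":0,"ty":0,"tz":-0.02,"wx":0,"wy":0,"wz":0,"claw":1}]' --squeeze 60

```text
time_s: 15.15
ee_pos: [0.5442, -0.1997, 0.2034]
orientation: [-3.141, -0.0, -0.282]
contact_force: [4.4, 2.2, -7.2]
width: 0.371
grasp_force: 59.8
```

Request:
servo_tool --targets '[{"tx":0,"ty":0,"tz":-0.03,"wx":0,"wy":0,"wz":0,"claw":1},{"tx":0,"ty":0,"tz":-0.05,"wx":0,"wy":0,"wz":0,"claw":1},{"tx":0,"ty":0,"tz":-0.05,"wx":0,"wy":0,"wz":0,"claw":1},{"tx":0,"ty":0,"tz":-0.05,"wx":0,"wy":0,"wz":0,"claw":1},{"tx":0,"ty":0,"tz":-0.05,"wx":0,"wy":0,"wz":0,"claw":1},{"tx":0,"ty":0,"tz":-0.05,"wx":0,"wy":0,"wz":0,"claw":1},{"tx":0,"ty":0,"tz":-0.05,"wx":0,"wy":0,"wz":0,"claw":1},{"tx":0,"ty":0,"tz":-0.05,"wx":0,"wy":0,"wz":0,"claw":1},{"tx":0,"ty":0,"tz":-0.05,"wx":0,"wy":0,"wz":0,"claw":1},{"tx":0,"ty":0,"tz":-0.05,"wx":0,"wy":0,"wz":0,"claw":1},{"tx":0,"ty":0,"tz":-0.05,"wx":0,"wy":0,"wz":0,"claw":1},{"tx":0,"ty":0,"tz":-0.05,"wx":0,"wy":0,"wz":0,"claw":1},{"tx":0,"ty":0,"tz":-0.05,"wx":0,"wy":0,"wz":0,"claw":1},{"tx":0,"ty":0,"tz":-0.03,"wx":0,"wy":0,"wz":0,"claw":1},{"tx":0,"ty":0,"tz":0,"wx":0,"wy":0,"wz":0,"claw":1}]' --squeeze 60

```text
time_s: 16.65
ee_pos: [0.5442, -0.1998, 0.2562]
orientation: [-3.141, -0.0, -0.282]
contact_force: [3.0, 3.3, -5.5]
width: 0.365
grasp_force: 60.9
```

```bash
python3 - <<'E'
from h import *
np.set_printoptions(precision=4,suppress=True)
s=manip.state();print(s['ee_pos'],s['orientation'],s['width'],s['contact_force'],s['torque'])
p,d=camera('scene');save('s5.png',cv2.resize(p[130:290,190:350],(600,600),interpolation=cv2.INTER_CUBIC))
P,u,v=pts('scene',d,np.ones((400,640),bool))
k=(np.hypot(P[:,0]-.565,P[:,1]+.2)<.035)&(P[:,2]>.1); print('max z near head',np.percentile(P[k,2],98))
for z in np.arange(.1,.34,.01):
    q=k&(P[:,2]>=z)&(P[:,2]<z+.01)
    if q.sum(): print(round(z,2),q.sum(),P[q].mean(0), p[v[q],u[q]].mean(0))
E
```

```text
[ 0.5442 -0.1998  0.2562] [-3.1408 -0.0001 -0.2816] 0.3653935931748883 [ 2.9694  3.2927 -5.4566] [ 0.678  -1.1201  0.1508]
max z near head 0.665766360466432
0.1 23 [ 0.557  -0.2016  0.1045] [139.4348 135.6957 140.6522]
0.11 62 [ 0.5559 -0.1908  0.1161] [89.8065 87.1935 88.5484]
0.12 58 [ 0.5537 -0.1978  0.1241] [127.8276 124.3621 129.    ]
0.13 40 [ 0.5547 -0.1899  0.1353] [153.75  148.675 153.   ]
0.14 51 [ 0.5509 -0.1979  0.1461] [74.8235 72.8824 74.6078]
0.15 20 [ 0.5512 -0.2     0.1549] [124.15 119.9  122.75]
0.16 17 [ 0.55   -0.2008  0.1655] [128.4118 123.8235 126.5294]
0.17 19 [ 0.5505 -0.1997  0.1746] [129.5263 125.0526 127.9474]
0.18 17 [ 0.5514 -0.2002  0.1845] [125.2353 121.     123.9412]
0.19 25 [ 0.5509 -0.1974  0.1949] [117.84 113.68 116.28]
0.2 35 [ 0.5507 -0.1925  0.2041] [133.4857 128.7714 131.6   ]
0.21 26 [ 0.5527 -0.198   0.2154] [51.4231 50.7308 52.9231]
0.22 31 [ 0.552  -0.1989  0.2246] [48.7742 48.3226 50.1935]
0.23 36 [ 0.5507 -0.1978  0.2334] [81.6944 79.6667 81.9444]
0.24 25 [ 0.5519 -0.1979  0.2444] [114.16 110.32 112.76]
0.25 7 [ 0.5605 -0.1997  0.2578] [75.8571 73.8571 76.1429]
0.26 75 [ 0.5595 -0.2038  0.2654] [58.9733 59.0933 60.2267]
0.27 65 [ 0.5602 -0.2007  0.2751] [53.8    54.3077 55.6923]
0.28 82 [ 0.5591 -0.2025  0.2846] [53.0122 53.6341 55.2439]
0.29 158 [ 0.5519 -0.2017  0.2955] [39.5    39.6709 41.8165]
0.3 56 [ 0.5575 -0.1916  0.3058] [40.6607 42.5714 45.7143]
0.31 38 [ 0.5568 -0.1923  0.3136] [41.2105 42.6053 45.5263]
0.32 47 [ 0.558  -0.2011  0.325 ] [44.4894 44.7234 46.6596]
0.33 76 [ 0.5575 -0.2036  0.335 ] [44.0395 45.5263 48.3553]
```

View pics/s5.png

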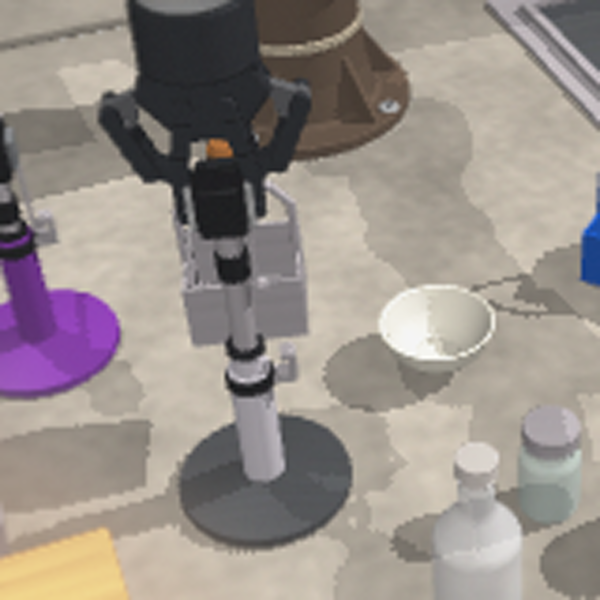

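The scene view shows the head at (220,200) raised about 71 mm, past the first stop. The mast is fully out, the sleeve is just leaving the tube at (248,365), and the basket hangs on the hook.

Request:
servo_tool --targets '[{"tx":0,"ty":0,"tz":-0.03,"wx":0,"wy":0,"wz":0,"claw":1},{"tx":0,"ty":0,"tz":-0.05,"wx":0,"wy":0,"wz":0,"claw":1},{"tx":0,"ty":0,"tz":-0.05,"wx":0,"wy":0,"wz":0,"claw":1},{"tx":0,"ty":0,"tz":-0.05,"wx":0,"wy":0,"wz":0,"claw":1},{"tx":0,"ty":0,"tz":-0.05,"wx":0,"wy":0,"wz":0,"claw":1},{"tx":0,"ty":0,"tz":-0.05,"wx":0,"wy":0,"wz":0,"claw":1},{"tx":0,"ty":0,"tz":-0.05,"wx":0,"wy":0,"wz":0,"claw":1},{"tx":0,"ty":0,"tz":-0.05,"wx":0,"wy":0,"wz":0,"claw":1},{"tx":0,"ty":0,"tz":-0.04,"wx":0,"wy":0,"wz":0,"claw":1},{"tx":0,"ty":0,"tz":-0.03,"wx":0,"wy":0,"wz":0,"claw":1},{"tx":0,"ty":0,"tz":0,"wx":0,"wy":0,"wz":0,"claw":1}]' --squeeze 60

```text
time_s: 17.8
ee_pos: [0.5442, -0.1997, 0.292]
orientation: [-3.141, 0.0, -0.282]
contact_force: [4.3, 3.4, -6.1]
width: 0.369
grasp_force: 60.9
```

Request:
servo_tool --targets '[{"tx":0,"ty":0,"tz":-0.015,"wx":0,"wy":0,"wz":0,"claw":1},{"tx":0,"ty":0,"tz":-0.015,"wx":0,"wy":0,"wz":0,"claw":1},{"tx":0,"ty":0,"tz":-0.01,"wx":0,"wy":0,"wz":0,"claw":1},{"tx":0,"ty":0,"tz":0,"wx":0,"wy":0,"wz":0,"claw":1},{"tx":0,"ty":0,"tz":0,"wx":0,"wy":0,"wz":0,"claw":1}]' --squeeze 60

```text
time_s: 18.3
ee_pos: [0.5441, -0.1997, 0.2949]
orientation: [-3.141, 0.0, -0.282]
contact_force: [5.7, 3.1, -7.6]
width: 0.368
grasp_force: 60.8
```

Request:
servo_tool --targets '[{"tx":0,"ty":0,"tz":-0.01,"wx":0,"wy":0,"wz":0,"claw":1},{"tx":0,"ty":0,"tz":-0.01,"wx":0,"wy":0,"wz":0,"claw":1},{"tx":0,"ty":0,"tz":0,"wx":0,"wy":0,"wz":0,"claw":1},{"tx":0,"ty":0,"tz":0,"wx":0,"wy":0,"wz":0,"claw":1}]' --squeeze 60

```text
time_s: 18.7
ee_pos: [0.5439, -0.1997, 0.2953]
orientation: [-3.141, 0.002, -0.282]
contact_force: [7.6, 2.7, -15.6]
width: 0.368
grasp_force: 61.2
```

Request:
servo_tool --targets '[{"tx":0,"ty":0,"tz":-0.004,"wx":0,"wy":0,"wz":0,"claw":1},{"tx":0,"ty":0,"tz":0,"wx":0,"wy":0,"wz":0,"claw":1},{"tx":0,"ty":0,"tz":0,"wx":0,"wy":0,"wz":0,"claw":1},{"tx":0,"ty":0,"tz":0,"wx":0,"wy":0,"wz":0,"claw":1},{"tx":0,"ty":0,"tz":0,"wx":0,"wy":0,"wz":0,"claw":1},{"tx":0,"ty":0,"tz":0,"wx":0,"wy":0,"wz":0,"claw":1},{"tx":0,"ty":0,"tz":0,"wx":0,"wy":0,"wz":0,"claw":1},{"tx":0,"ty":0,"tz":0,"wx":0,"wy":0,"wz":0,"claw":1},{"tx":0,"ty":0,"tz":0,"wx":0,"wy":0,"wz":0,"claw":1},{"tx":0,"ty":0,"tz":0,"wx":0,"wy":0,"wz":0,"claw":1},{"tx":0,"ty":0,"tz":0,"wx":0,"wy":0,"wz":0,"claw":1},{"tx":0,"ty":0,"tz":0,"wx":0,"wy":0,"wz":0,"claw":1},{"tx":0,"ty":0,"tz":0,"wx":0,"wy":0,"wz":0,"claw":1},{"tx":0,"ty":0,"tz":0,"wx":0,"wy":0,"wz":0,"claw":1},{"tx":0,"ty":0,"tz":0,"wx":0,"wy":0,"wz":0,"claw":1},{"tx":0,"ty":0,"tz":0,"wx":0,"wy":0,"wz":0,"claw":1},{"tx":0,"ty":0,"tz":0,"wx":0,"wy":0,"wz":0,"claw":1},{"tx":0,"ty":0,"tz":0,"wx":0,"wy":0,"wz":0,"claw":1},{"tx":0,"ty":0,"tz":0,"wx":0,"wy":0,"wz":0,"claw":1},{"tx":0,"ty":0,"tz":0,"wx":0,"wy":0,"wz":0,"claw":1}]' --squeeze 60

```text
time_s: 20.7
ee_pos: [0.5438, -0.1997, 0.2954]
orientation: [-3.141, 0.002, -0.281]
contact_force: [7.2, 1.9, -17.1]
width: 0.364
grasp_force: 61.1
```

```bash
python3 - <<'E'
from h import *
np.set_printoptions(precision=4,suppress=True)
for i in range(2):
    s=manip.state();print(s['ee_pos'],s['orientation'],s['width'],s['contact_force'],s['grasp_force'])
    p,d=camera('scene'); P,u,v=pts('scene',d,np.ones((400,640),bool))
    k=(abs(P[:,0]-.472)<.06)&(abs(P[:,1]+.178)<.06)&(P[:,2]>.13)&(P[:,2]<.22);print('basket',k.sum(),P[k].mean(0),P[k].min(0),P[k].max(0))
    k=(np.hypot(P[:,0]-.55,P[:,1]+.2)<.03)&(P[:,2]>.3)&(P[:,2]<.355);q=P[k];print('head z hist',np.histogram(q[:,2],bins=np.arange(.3,.356,.005))[0])
    if i==0: p0=p
    for _ in range(5): camera('top')
print('motion',np.abs(p.astype(int)-p0).max(2).__gt__(40).sum())
save('s6.png',cv2.resize(p[120:280,190:350],(600,600),interpolation=cv2.INTER_CUBIC))
E
```

```text
[ 0.5438 -0.1997  0.2954] [-3.1406  0.002  -0.2814] 0.3637405902716236 [  7.2133   1.8514 -17.0952] 61.10701069235802
basket 740 [ 0.4754 -0.1785  0.183 ] [ 0.417  -0.2301  0.1508] [ 0.5179 -0.125   0.2181]
head z hist [ 32  39  43  42  43  46  67 104  22  24  23]
[ 0.5438 -0.1997  0.2954] [-3.1406  0.002  -0.2815] 0.36750402228121876 [  7.8637   2.3366 -17.9869] 61.10750198364258
basket 739 [ 0.4755 -0.1783  0.183 ] [ 0.4172 -0.23    0.1509] [ 0.5184 -0.1245  0.2196]
head z hist [ 33  44  32  46  47  41  75 101  21  28  20]
motion 0
```

View pics/s6.png

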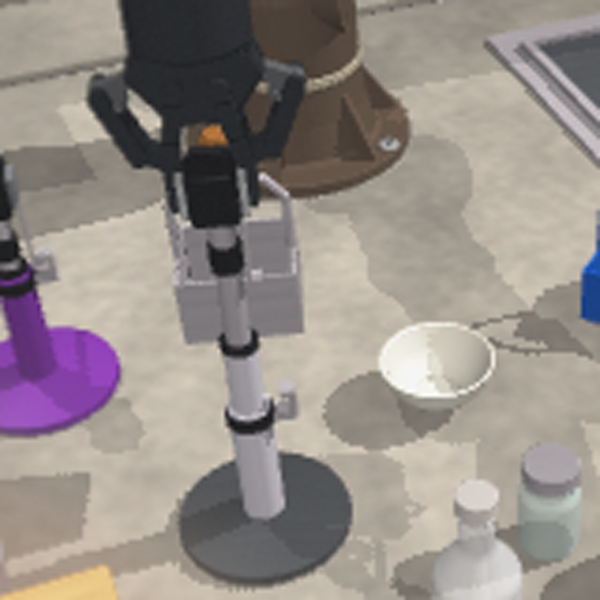

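The view shows both sections out (rings at (238,345) and (250,415)), the head top at about 0.336 m, and the basket hanging still on the hook. Handing in.

```bash
python3 -c "
from h import *
print(job.close_job())"
```

```text
the job is handed in; nothing more can be done
None
```

The steel basket hangs free and still on the hook, and the stand is drawn up to its second stop (110 mm, pull force rising there) with its head gripped and the catch squeezed; the job is handed in at about 21 s, and no verdict was returned.

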